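# Tip the pin block over the fence

### The job

Three change parts stand on the steel ledge along the fence of the change-over station. Tip the white block with the two steel pins on top over the fence edge, by pushing it rather than lifting it, so that it ends lying flat on its side on the white pad, roughly square to the fence, with its foot still at the fence and its pins pointing away from the fence. Leave the block with the handle and the steel clamp knob standing where they are.

Things in the scene. Friction and masses are not known exactly. Their poses are not given: they have to be found in the camera images.
- fence (a point): Middle of the near top edge of the fixed steel fence, 440 mm long along y; x points level across it away from the robot, z up; station turned up to 20 deg. On the -x side parts stand on a steel ledge 120 mm deep, 16 mm below this edge, 8 mm above the table. On the +x side the fence (12 mm thick) runs flush into a level fixed white pad, 190 mm deep together.
- pin_block: White plastic block, 50 deep (x, across the fence), 80 wide (y), 130 mm high (z), 0.5 to 0.9 kg; two steel pins, 14 mm thick, 18 high, on top at y -22 and 22 mm. Origin: centre of its underside. Stands upright on the ledge 4 to 12 mm short of the fence, square within 4 deg, in one of 3 places 130 mm apart. Pushed high up towards +x it tips over the fence; past 30 deg it falls by itself.
- handle_block: Bystander, loose: white plastic block 50 x 80 x 100 mm high with a steel bow handle along y that rises to 135 mm. Origin at the centre of its underside, z up. Stands on the ledge in another of the three places; leave it.
- clamp_knob: Bystander, loose: turned steel clamp knob, a round column 54 mm in diameter and 90 mm high with a waist. Origin at the centre of its underside, z up. Stands on the ledge in the remaining place; leave it.
Mind the look-alikes: they are no part of the job. Leave any purple or red look-alike of the pin_block alone.

How it is judged:
By the outcome, as a careful person would: the job done as asked, in the order asked, and still so for the second after the job is handed in, with the robot touching nothing.
It also fails if it takes over 29 s, if anything falls off the work surface, if the arm or the gripper's body presses on something with over 40 N, if the wrist force passes 120 N, or if a joint passes its speed limit or range.

### The arm

A 6-joint arm with a two-finger parallel gripper is mounted at the origin on the work surface. World frame = base frame: x ahead of the robot, y to its left, z up, the work surface at z = 0. Lengths are in mm, angles in degrees, forces in N, time in s.
With the tool pointing down it reaches from about 300 to 850 mm from the base axis. Payload 4.2 kg.
Tool frame: the origin (TCP) lies midway between the tips of the shut fingers; the grasp point (between the pads) lies 19 mm behind it (env.grip_point_offset is the distance from the TCP to the grasp point, in mm); z points along the fingers, x is the direction in which the jaws open and shut, and the axes are right-handed (so a half turn about z gives the same grasp; the last joint's range is limited). The gripper opens to 91 mm and grips with 3 to 60 N. Pads are 32 mm wide; open, the fingers measure 118 mm over their backs; the gripper's body (76 mm by 178 mm) begins 60 mm behind the grasp point.
Start: joints at [-76.719, 18.312, 89.639, -0, 72.044, -1.146], TCP at [143.262, -556.883, 213.976] pointing down, gripper open.
Joint ranges: [-177.97, 177.97], [-48.28, 115.42], [12.27, 149.76], [-77.06, 257.06], [2.81, 150.46], [-146.56, 146.56]. Speed limits (degrees/s): [147.25, 147.25, 180, 180, 180, 180].

### API

Orientations are given as [roll, pitch, yaw] about the fixed x, y, z axes, in that order (R = Rz(yaw) Ry(pitch) Rx(roll)).
In Python, from workcell import env gives the robot as it stands.
- The arm moves only by the shell command python3 -m pendant 'ROWS' [FORCE]. ROWS is JSON, a list of rows, each an object with "xyz": the shift along the tool's x, y, z in m, a list of three; "roll": the turn about the tool's z in degrees; "jaw": the closure, from 0 (fully open) to 1 (shut). A call has exactly 8 rows; each row is the pose to reach, as a shift and turn from the pose commanded when the call began, along the tool's axes at that moment; what a row does not reach only later rows make up. A row lasts 1/8 s, in which the tool goes at most 62.5 mm and 10.7 degrees, less where a joint would pass 70% of its speed; a pose out of reach is approached as far as the arm can. A call with a gripper value outside its range is refused whole. The fingers move at their own pace and stop on an object; FORCE is the grip in N (left out, the last holds). Time passes only in rows, so rows that repeat a pose let the fingers close, or fill a call up. It gives the time, the measured TCP pose, the force and the opening at its end, in the units of the state.
- env.state(): the state, without advancing time (a new reading comes with each control period).
- env.grab_frame(name): name is "side" or "top" or "wrist"; returns (picture, depth): 400x640x3 uint8, blue, green, red; 400x640 float32, mm along the optical axis (not along the pixel's ray), 0 where there is no reading.
- env.camera_params(name): a dict with "camera_matrix" (3x3 intrinsics, pixels), "D" ([k1, k2, p1, p2, k3] as OpenCV has them; the pictures are not rectified), "cam_to_world" (4x4, takes a point from camera to world coordinates); the wrist camera has in their place "hand_eye" (4x4, takes a point from camera to tool coordinates, whose origin is the TCP and whose axes are the tool frame's). Camera axes: x right, y up, looking along -z (the intrinsics and any distortion apply to the point x, -y, -z); pixel columns grow to the right and rows downward; lengths in mm; the calibration is good to about 2 mm. A picture is of the moment at which its call begins: read the wrist's pose just before it. camera_params takes no time and is no camera call.
- env.job_done(): hands the job in, once; it reports no verdict.
The state is a dict: "time_s": time; "qpos": joint angles; "qvel": joint speeds; "effort": joint torques, N m; "ee_pos": TCP position; "ee_rot": TCP orientation; "force": force on the tool from outside, world axes, zero at the start; "torque": the same for the moment, N m; "gripper_width": finger opening in mm.
Only numpy, scipy, OpenCV 4.12 (cv2) and the standard library are available. Lean on these libraries where they do the work, as an engineer would, in place of code of your own. Each camera call takes 0.05 s, during which the arm holds its last target. There are 200 camera calls.

## Working session

There is one attempt and no reset: what is moved stays moved. The work goes in short steps, Python scripts to look and compute and a shell command to move; the robot and the scene stay as the last step left them, time stands still between calls to the robot, and variables do not carry over. Pictures are saved under pics/ and viewed, about 8 in all and at most 12, crops included, and the job is handed in when it is done.

```bash
mkdir -p pics; ls
cat > h.py <<'E'
from workcell import env
import numpy as np, cv2
from scipy.spatial.transform import Rotation as R
def points(name,depth):
    p=env.camera_params(name);K=np.array(p["camera_matrix"]);D=np.array(p["D"],float)
    h,w=depth.shape
    u,v=np.meshgrid(np.arange(w),np.arange(h))
    n=cv2.undistortPoints(np.stack([u,v],-1).reshape(-1,1,2).astype(np.float64),K,D).reshape(h,w,2)
    c=np.stack([n[...,0]*depth,-n[...,1]*depth,-depth,np.ones_like(depth)],-1)
    T=np.array(p["cam_to_world"])
    return (c@T.T)[...,:3]
E
python3 - <<'E'
from h import *
for n in("side","top"):
    im,d=env.grab_frame(n);cv2.imwrite(f"pics/{n}0.png",im);np.savez(f"{n}0.npz",im=im,d=d)
    print(n,np.round(env.camera_params(n)["cam_to_world"],2).tolist(),(d>0).mean())
print(env.state())
E
```

```text
pics
side [[-1.0, 0.02, -0.05, 479.72], [-0.05, -0.59, 0.8, 711.53], [-0.01, 0.81, 0.59, 603.69], [0.0, 0.0, 0.0, 1.0]] 0.99591796875
top [[-0.01, 0.99, -0.14, 357.54], [-1.0, -0.01, -0.03, -21.97], [-0.03, 0.14, 0.99, 1132.76], [0.0, 0.0, 0.0, 1.0]] 0.99614453125
{'time_s': 0.1, 'qpos': array([-7.67198773e+01,  1.83478631e+01,  8.96982559e+01, -6.64516843e-04,
        7.20458834e+01, -1.14573150e+00]), 'qvel': array([ 0.04314603,  0.0818633 , -0.13395599, -0.05715794, -0.05668696,
       -0.04237604]), 'effort': array([ 1.31659399e-04, -4.13331771e+01, -2.32509291e+01,  7.28718191e-02,
        4.21630964e-02, -5.37451956e-05]), 'ee_pos': array([ 143.14268071, -556.42933001,  213.21338583]), 'ee_rot': array([-1.79998792e+02,  9.19965813e-02, -7.55739395e+01]), 'force': array([0.33680114, 0.22207074, 0.60460655]), 'torque': array([-0.0045371 , -0.01894967,  0.01427174]), 'gripper_width': 91.67461131309759}
```

View pics/side0.png

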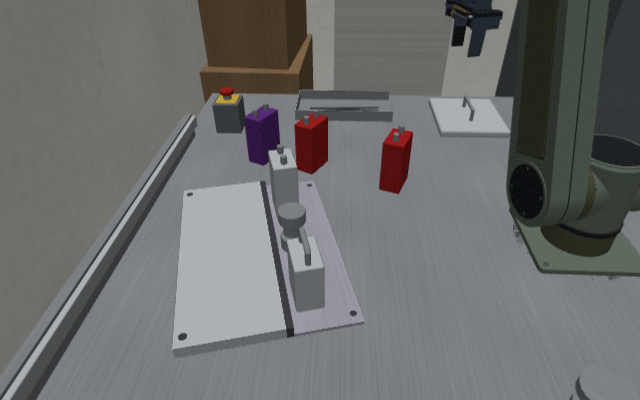

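View pics/top0.png

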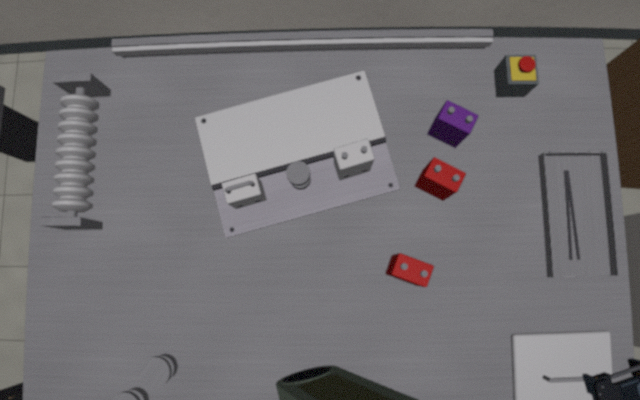

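The side view shows the pin block farthest, at (284,175), then the knob at (291,220) and the handle block at (306,270). In the top view the candidates are:
- White block with two pins at (353,158).
- Purple at (454,122), red at (441,178) and red at (410,268), all off the ledge.

Only the white one fits the description. Next I'll measure it and confirm with a crop.

Run:
```python
from h import *
f=np.load("top0.npz");im,d=f["im"],f["d"];P=points("top",d)
cv2.imwrite("pics/crop1.png",cv2.resize(im[60:250,190:410],None,fx=3,fy=3,interpolation=cv2.INTER_CUBIC))
Z=P[...,2]
reg=np.zeros(Z.shape,bool);reg[60:245,190:400]=1
# pad plane
pad=reg&(abs(Z-24)<6)&(im.min(-1)>150)
print("padZ",np.median(Z[pad]))
def rect(m,name):
    n,l,s,c=cv2.connectedComponentsWithStats(m.astype(np.uint8))
    for i in range(1,n):
        if s[i,4]>30:
            q=P[l==i];r=cv2.minAreaRect(q[:,:2].astype(np.float32))
            print(name,"px",c[i].round(),"n",s[i,4],"z",np.median(q[:,2]).round(1),"ctr",np.round(r[0],1),"size",np.round(r[1],1),"ang",round(r[2],2), "mean",q[:,:2].mean(0).round(1))
rect(pad,"pad")
rect(reg&(abs(Z-138)<7),"z138");rect(reg&(Z>148)&(Z<165),"pins")
rect(reg&(abs(Z-108)<5),"z108");rect(reg&(abs(Z-98)<5),"z98");rect(reg&(abs(Z-143)<5),"z143")
# dark fence pixels
g=im.mean(-1)
fe=reg&(g<75)&(abs(Z-24)<10)
q=P[fe][:,:2];print(fe.sum())
if fe.sum()>20:
    print(cv2.fitLine(q.astype(np.float32),cv2.DIST_HUBER,0,.01,.01).ravel())
    print(cv2.minAreaRect(q.astype(np.float32)))
st=reg&(Z>4)&(Z<30)
```

```text
padZ 24.554361952295494
pad px [288. 127.] n 11930 z 24.6 ctr [707.9  79.6] size [177.4 439.4] ang 15.07 mean [706.4  80.2]
z138 px [354. 154.] n 740 z 138.4 ctr [607.8 -73.1] size [51.3 77.9] ang 16.84 mean [606.3 -72.9]
z138 px [239. 186.] n 128 z 142.0 ctr [540.5 178.1] size [10.3 65.1] ang 15.44 mean [539.9 177. ]
pins px [363. 149.] n 35 z 156.1 ctr [613.1 -92.8] size [12.4 12.6] ang 86.34 mean [612.8 -93.3]
pins px [344. 155.] n 31 z 156.2 ctr [601.  -51.7] size [ 8.7 12.3] ang 89.17 mean [600.3 -51.6]
z108 px [242. 189.] n 637 z 108.1 ctr [540.  178.4] size [51.  80.6] ang 15.46 mean [538.5 176.4]
z98 px [298. 172.] n 428 z 98.3 ctr [576.4  49.9] size [51.9 52.4] ang 89.75 mean [576.1  50.6]
z143 px [354. 154.] n 417 z 139.6 ctr [607.2 -72.9] size [49.7 76.1] ang 17.23 mean [606.8 -73.2]
z143 px [238. 185.] n 116 z 142.3 ctr [540.8 177.1] size [10.3 58.6] ang 14.89 mean [540.1 177.4]
370
[ 2.5705987e-01 -9.6639550e-01  6.1584302e+02  4.6663540e+01]
((665.9663696289062, 68.24441528320312), (237.9060821533203, 434.9429626464844), 15.108774185180664)
```

View pics/crop1.png

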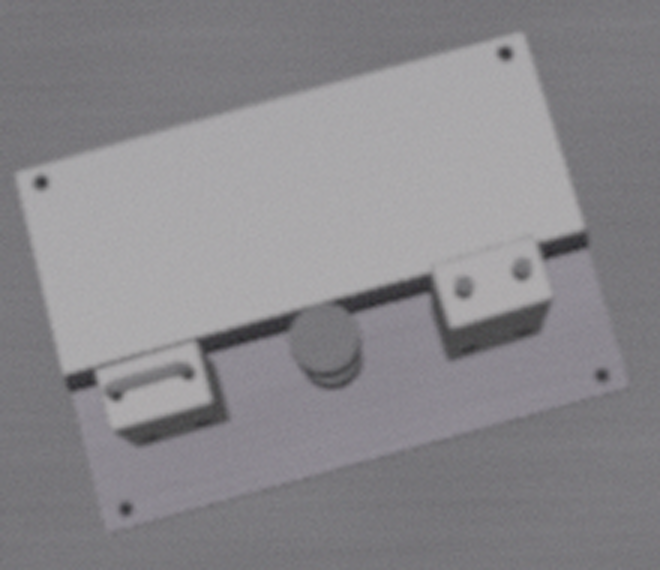

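The crop confirms it: white block with two steel pins at crop (464,286) and (522,268), on the right of the ledge. The dark fence edge runs from (75,383) to (585,240).

- **Sizes and heights:** they check out, with block top z 138, pin tops z 156, and a 51x78 footprint centred at (607.5,-73).
- **Station:** it is turned about 15.1°.
- **Tool:** its -y axis already points along the fence normal to within 0.7°.

I'll approach behind the block with the jaws half open, so two fingers keep it square.

```bash
python3 -m pendant '[{"xyz":[-0.02,-0.03,0],"roll":0,"jaw":0.5},{"xyz":[-0.05,-0.07,0],"roll":0,"jaw":0.5},{"xyz":[-0.08,-0.115,0],"roll":-0.7,"jaw":0.5},{"xyz":[-0.11,-0.16,0],"roll":-0.7,"jaw":0.5},{"xyz":[-0.14,-0.2,0],"roll":-0.7,"jaw":0.5},{"xyz":[-0.17,-0.245,0],"roll":-0.7,"jaw":0.5},{"xyz":[-0.2,-0.29,0],"roll":-0.7,"jaw":0.5},{"xyz":[-0.22,-0.32,0],"roll":-0.7,"jaw":0.5}]' 20
```

```text
time_s: 1.1
ee_pos: [399.3, -262.1, 213.7]
ee_rot: [180.0, 0.0, -74.8]
force: [-0.1, 0.5, 0.3]
gripper_width: 45.9
```

```bash
python3 -m pendant '[{"xyz":[-0.025,-0.035,0],"roll":0,"jaw":0.5},{"xyz":[-0.055,-0.08,0],"roll":0,"jaw":0.5},{"xyz":[-0.085,-0.12,0],"roll":0,"jaw":0.5},{"xyz":[-0.11,-0.155,0.01],"roll":0,"jaw":0.5},{"xyz":[-0.125,-0.175,0.04],"roll":0,"jaw":0.5},{"xyz":[-0.13,-0.183,0.08],"roll":0,"jaw":0.5},{"xyz":[-0.13,-0.186,0.11],"roll":0,"jaw":0.5},{"xyz":[-0.13,-0.186,0.119],"roll":0,"jaw":0.5}]'
python3 - <<'E'
from h import *
im,d=env.grab_frame("side");cv2.imwrite("pics/side1.png",cv2.resize(im[60:340,160:440],None,fx=2,fy=2));s=env.state();print(s["ee_pos"],s["force"])
E
```

```text
time_s: 2.1
ee_pos: [542.6, -89.6, 92.8]
ee_rot: [179.8, 0.1, -74.8]
force: [0.3, 0.1, -0.1]
gripper_width: 45.4
[542.72638385 -89.81544448  92.87040631] [-0.18148097  0.11496013 -0.31254553]
```

View pics/side1.png

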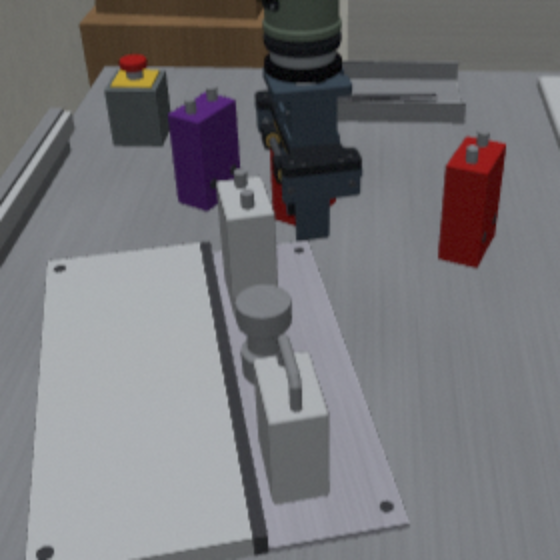

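The fingers hang behind the block at crop (312,220), about 25 mm clear of it. Something protrudes toward the pins at crop (270,135). I'll check its clearance before pushing.

Run:
```python
from h import *
print(np.round(env.camera_params("wrist")["hand_eye"],2).tolist())
im,d=env.grab_frame("side");P=points("side",d)
n=np.array([.9655,.2605]);t=np.array([-.2605,.9655]);e=env.state()["ee_pos"]
Q=P-e; a=Q[...,:2]@n;b=Q[...,:2]@t;z=Q[...,2]
for lo in range(-10,210,10):
    m=(z>lo)&(z<lo+10)&(abs(b)<110)&(a>-90)&(a<90)&(im.max(-1)<130)&(im[...,2]<100)
    if m.sum()>5: print(lo,m.sum(),"n",np.percentile(a[m],[2,98]).round(),"t",np.percentile(b[m],[2,98]).round())
```

```text
[[1.0, -0.0, -0.0, -0.2], [-0.0, -0.97, -0.25, -70.08], [0.0, 0.25, -0.97, -170.41], [0.0, 0.0, 0.0, 1.0]]
-10 118 n [-10.  90.] t [-22.  44.]
0 168 n [-17.  89.] t [-24.  43.]
10 182 n [-18.  90.] t [-22.  43.]
20 180 n [-17.  90.] t [-5. 43.]
30 175 n [-17.  89.] t [ 1. 43.]
40 100 n [-18.  89.] t [-17.  43.]
50 57 n [11. 71.] t [-18.  37.]
60 9 n [61. 71.] t [-15.  32.]
70 54 n [-34.  35.] t [-29.  84.]
80 231 n [-37.  37.] t [-73.  84.]
90 267 n [-35.  37.] t [-75.  84.]
100 216 n [-36.  37.] t [-74.  90.]
110 502 n [-36.  36.] t [-78.  91.]
120 319 n [-34.  32.] t [-67.  90.]
130 150 n [-23.  25.] t [-6. 53.]
140 143 n [-22.  25.] t [ 5. 53.]
150 122 n [-22.  22.] t [32. 53.]
160 166 n [-33.  37.] t [ 9. 53.]
170 381 n [-37.  37.] t [ 7. 52.]
180 273 n [-35.  36.] t [-7. 39.]
190 150 n [-27.  29.] t [ 8. 33.]
200 164 n [-32.  34.] t [ 7. 39.]
```

Clearance is fine: the body's lower face is at z≈170, above the pins at 156, and the camera is higher still. Now close the gap and push gently.

```bash
python3 -m pendant '[{"xyz":[0,-0.01,-0.002],"roll":0,"jaw":0.5},{"xyz":[0,-0.018,-0.002],"roll":0,"jaw":0.5},{"xyz":[0,-0.022,-0.002],"roll":0,"jaw":0.5},{"xyz":[0,-0.025,-0.002],"roll":0,"jaw":0.5},{"xyz":[0,-0.028,-0.002],"roll":0,"jaw":0.5},{"xyz":[0,-0.031,-0.002],"roll":0,"jaw":0.5},{"xyz":[0,-0.034,-0.002],"roll":0,"jaw":0.5},{"xyz":[0,-0.037,-0.002],"roll":0,"jaw":0.5}]'
python3 - <<'E'
from h import *
im,d=env.grab_frame("side");cv2.imwrite("pics/side2.png",cv2.resize(im[100:300,200:400],None,fx=2.5,fy=2.5));s=env.state();print(s["ee_pos"],s["force"])
E
```

```text
time_s: 3.2
ee_pos: [580.1, -80.3, 97.0]
ee_rot: [-180.0, -0.0, -74.9]
force: [-1.2, -1.0, 2.3]
gripper_width: 45.6
[580.67376692 -80.26407828  96.97845691] [0.67175085 0.01102324 0.71472045]
```

View pics/side2.png

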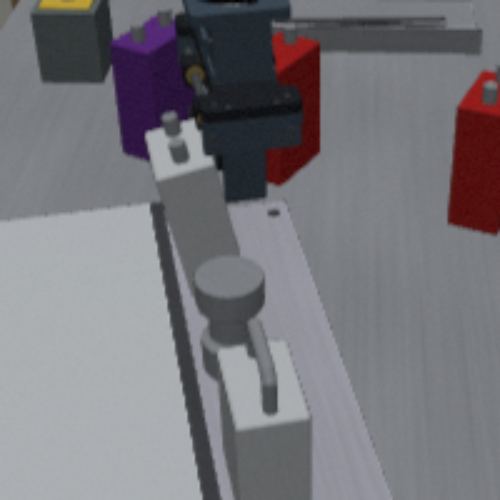

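The block leans slightly toward the pad (top at crop (185,150)) and the bystanders are untouched. I'll keep pushing.

```bash
python3 -m pendant '[{"xyz":[0,-0.004,0],"roll":0,"jaw":0.5},{"xyz":[0,-0.008,0],"roll":0,"jaw":0.5},{"xyz":[0,-0.011,0],"roll":0,"jaw":0.5},{"xyz":[0,-0.014,0],"roll":0,"jaw":0.5},{"xyz":[0,-0.017,0],"roll":0,"jaw":0.5},{"xyz":[0,-0.02,0],"roll":0,"jaw":0.5},{"xyz":[0,-0.023,0],"roll":0,"jaw":0.5},{"xyz":[0,-0.026,0],"roll":0,"jaw":0.5}]'
python3 - <<'E'
from h import *
im,d=env.grab_frame("side");cv2.imwrite("pics/side3.png",cv2.resize(im[100:300,200:400],None,fx=2.5,fy=2.5));s=env.state();print(s["ee_pos"],s["force"])
E
```

```text
time_s: 4.25
ee_pos: [605.0, -73.6, 96.9]
ee_rot: [180.0, -0.0, -74.9]
force: [-0.0, 0.4, -0.0]
gripper_width: 45.6
[605.40835421 -73.50814215  96.92799125] [-0.0157315   0.05975537 -0.20721494]
```

View pics/side3.png

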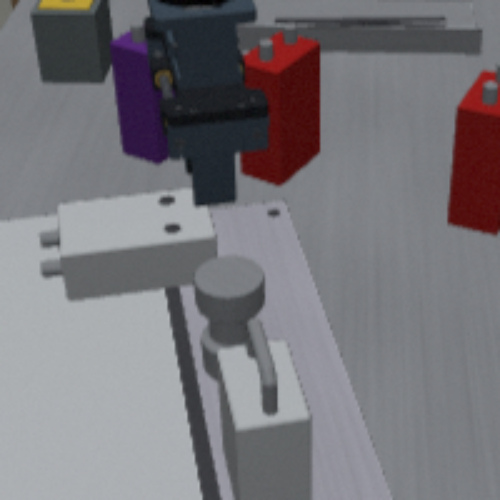

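The block is lying on the pad, pins at crop (50,238) and (50,267) pointing away from the fence, foot over the fence at (215,235). I'll back off and up, clear of everything, then measure.

```bash
python3 -m pendant '[{"xyz":[0,0.015,-0.01],"roll":0,"jaw":0.5},{"xyz":[0,0.04,-0.03],"roll":0,"jaw":0.5},{"xyz":[0,0.07,-0.06],"roll":0,"jaw":0.5},{"xyz":[0,0.1,-0.09],"roll":0,"jaw":0.5},{"xyz":[0.02,0.13,-0.11],"roll":0,"jaw":0.5},{"xyz":[0.05,0.16,-0.12],"roll":0,"jaw":0.5},{"xyz":[0.07,0.18,-0.12],"roll":0,"jaw":0.5},{"xyz":[0.08,0.185,-0.12],"roll":0,"jaw":0.5}]'
python3 - <<'E'
from h import *
im,d=env.grab_frame("top");P=points("top",d);Z=P[...,2];cv2.imwrite("pics/top4.png",im)
n=np.array([.9655,.2605]);t=np.array([-.2605,.9655]);o=np.array([610.4,53.3])
reg=np.zeros(Z.shape,bool);reg[60:245,190:400]=1
for zz in(74,108,98):
    N,l,s,c=cv2.connectedComponentsWithStats((reg&(abs(Z-zz)<5)).astype(np.uint8))
    for i in range(1,N):
        if s[i,4]>100:
            q=P[l==i];r=cv2.minAreaRect(q[:,:2].astype(np.float32));f=q[:,:2]-o
            print(zz,c[i].round(),s[i,4],np.round(r[0],1),np.round(r[1],1),round(r[2],2),"along n",np.percentile(f@n,[1,99]).round(1),"z sd",q[:,2].std().round(2))
E
```

```text
time_s: 5.3
ee_pos: [445.5, -200.0, 217.7]
ee_rot: [-180.0, -0.0, -75.0]
force: [0.9, -0.4, 0.1]
gripper_width: 45.6
74 [344. 134.] 1771 [670.9 -56.1] [132.5  78.3] 15.06 along n [-34.8  93.1] z sd 1.84
108 [242. 189.] 634 [540.3 178.1] [50.6 81.3] 14.56 along n [-59.8 -10.8] z sd 1.86
98 [298. 172.] 428 [576.2  49.9] [53.  51.8] 1.26 along n [-58.8  -8.3] z sd 1.92
```

View pics/top4.png

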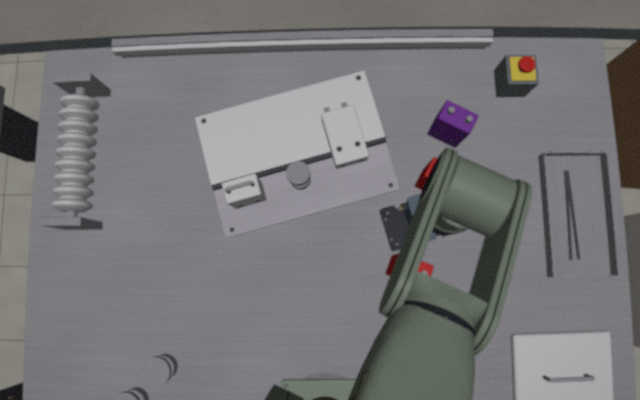

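The block lies flat: its top is at z≈74, it sits at 15.06° against the station's 15.1°, and its pins point away. The bystanders have not moved within measurement. The foot lies 35 mm behind the fence's near edge though, against about 16 mm for a pure tip over the edge. I'll nudge it forward about 18 mm, low on the foot.

```bash
python3 -m pendant '[{"xyz":[-0.02,-0.035,0],"roll":0,"jaw":0.5},{"xyz":[-0.045,-0.08,0],"roll":0,"jaw":0.5},{"xyz":[-0.07,-0.125,0],"roll":0,"jaw":0.5},{"xyz":[-0.08,-0.15,0.02],"roll":0,"jaw":0.5},{"xyz":[-0.08,-0.154,0.07],"roll":0,"jaw":0.5},{"xyz":[-0.08,-0.154,0.12],"roll":0,"jaw":0.5},{"xyz":[-0.08,-0.154,0.16],"roll":0,"jaw":0.5},{"xyz":[-0.08,-0.154,0.172],"roll":0,"jaw":0.5}]'
python3 -c "
from h import *
for i in range(2): env.grab_frame('top')
s=env.state();print(s['ee_pos'],s['force'],(s['ee_pos'][:2]-[610.4,53.3])@[.9655,.2605])"
```

```text
time_s: 6.35
ee_pos: [573.2, -80.5, 42.3]
ee_rot: [179.7, 0.1, -74.8]
force: [1.2, 0.4, -0.4]
gripper_width: 45.5
[574.60708447 -81.08376207  44.21568344] [0.9908791  0.65408609 0.55722737] -69.565029966581
```

```bash
python3 -m pendant '[{"xyz":[0,-0.006,0],"roll":0,"jaw":0.5},{"xyz":[0,-0.012,0],"roll":0,"jaw":0.5},{"xyz":[0,-0.017,0],"roll":0,"jaw":0.5},{"xyz":[0,-0.021,0],"roll":0,"jaw":0.5},{"xyz":[0,-0.025,0],"roll":0,"jaw":0.5},{"xyz":[0,-0.029,0],"roll":0,"jaw":0.5},{"xyz":[0,-0.033,0],"roll":0,"jaw":0.5},{"xyz":[0,-0.036,0],"roll":0,"jaw":0.5}]'
python3 -m pendant '[{"xyz":[0,0,0],"roll":0,"jaw":0.5},{"xyz":[0,0.015,0],"roll":0,"jaw":0.5},{"xyz":[0,0.035,-0.03],"roll":0,"jaw":0.5},{"xyz":[0,0.05,-0.08],"roll":0,"jaw":0.5},{"xyz":[0.01,0.08,-0.13],"roll":0,"jaw":0.5},{"xyz":[0.03,0.12,-0.17],"roll":0,"jaw":0.5},{"xyz":[0.06,0.16,-0.172],"roll":0,"jaw":0.5},{"xyz":[0.08,0.19,-0.172],"roll":0,"jaw":0.5}]'
python3 - <<'E'
from h import *
im,d=env.grab_frame("top");P=points("top",d);Z=P[...,2]
n=np.array([.9655,.2605]);o=np.array([610.4,53.3])
reg=np.zeros(Z.shape,bool);reg[60:245,190:400]=1
for zz in(74,108,98):
    N,l,s,c=cv2.connectedComponentsWithStats((reg&(abs(Z-zz)<5)).astype(np.uint8))
    for i in range(1,N):
        if s[i,4]>100:
            q=P[l==i];r=cv2.minAreaRect(q[:,:2].astype(np.float32));f=q[:,:2]-o
            print(zz,c[i].round(),np.round(r[0],1),np.round(r[1],1),round(r[2],2),"along n",np.percentile(f@n,[1,99]).round(1))
im,d=env.grab_frame("side");cv2.imwrite("pics/side5.png",im[60:380,140:460])
E
```

```text
time_s: 7.45
ee_pos: [607.1, -72.8, 45.7]
ee_rot: [179.7, 0.0, -74.8]
force: [-8.4, -2.7, 6.0]
gripper_width: 45.6
time_s: 8.45
ee_pos: [445.9, -200.4, 218.2]
ee_rot: [-179.9, -0.1, -74.9]
force: [0.4, -0.1, -0.5]
gripper_width: 45.5
74 [342. 127.] [688.3 -50.7] [131.3  78.3] 15.04 along n [-16.4 111.3]
108 [242. 189.] [540.2 178.2] [50.7 80.2] 15.44 along n [-59.9 -10.6]
98 [298. 172.] [576.5  50.7] [52.8 52.4] 33.93 along n [-59.2  -8.6]
```

View pics/side5.png

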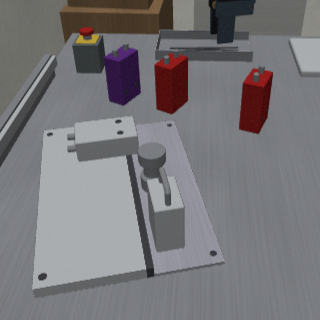

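The block lies flat and square at crop (105,138), foot 16 mm behind the fence edge, pins (70,142) pointing away. The knob, handle block and look-alikes are still standing, and the robot is clear.

```bash
python3 -c "
from h import *
print(env.job_done(),env.state()['time_s'])"
```

```text
the job is handed in; nothing more can be done
the job is handed in; nothing more can be done
```

The white pin block is tipped over the fence and lying flat on its side on the pad, and the job is handed in. I pushed it high up with the two half-open fingers, never gripping or lifting it.

After the fall its foot lay about 35 mm behind the fence's near edge, so I nudged it forward about 18 mm with a low push on the foot.

**Last checks, from the top and side cameras:**
- **Block:** its upper side is at z ≈ 74 mm and it sits at 15.04° against the station's 15.1°. The foot is about 16 mm behind the fence's near edge, and the pins point away from the fence.
- **Bystanders:** the handle block and the clamp knob stand within about 1 mm of where they were. In the last side picture the purple and red look-alikes were still standing.
- **Limits:** the job took about 8.5 s. The highest wrist force read at the end of a move was about 11 N, and I did not log the force during the moves. The arm was clear of everything at hand-in.

No check was left failed. The only disagreement was the foot position after the fall, which the nudge corrected.

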